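Park the teapot on the play hob's warming plate

TASK

On the wooden play hob, slide the teapot, without lifting it off the hob or tipping it, from the round plate across to the middle of the square plate and let go of it. Then take the hinged wooden bar that stands up at the back of the hob and swing it fully down between the two plates until it rests in its forked catch. Leave the other toys where they are.

Things in the scene. Friction and masses are not known exactly. Their poses are not given: they have to be found in the camera images.
- hob: Fixed wooden play hob, slab 220 (x) by 340 (y) by 40 mm high. Origin: centre of underside, z up; the -x edge is the front, nearer the robot. At y = 0 two ears 52 mm above the top (x = +85 mm) carry the bar's pivot, and a fork (x = -78 mm, 10 mm long, 33 mm wide, two prongs 50 mm above the top, 17 mm slot) is its catch. Between fork and ears the top is clear and flat.
- square_plate: Flat dark steel square, 80 by 80 mm, let flush into the hob's top: the warming plate, where the teapot must go. Origin: its centre at the level of the hob's top (40 mm above the table). It lies 90 mm left or right of the hob's middle line; which side varies.
- round_plate: Flat dark steel disc, 84 mm across, let flush into the hob's top on the other side of the middle line, same material: where the teapot starts. Origin: its centre at the level of the hob's top.
- teapot: Loose white ceramic toy teapot, about 0.22 kg. Origin: centre of its underside, z up. Round belly 62 mm across at 14 to 44 mm up (straight-sided there), foot 48 mm across, height 77 mm with the lid knob (18 mm across, one piece with the pot). Spout along +x to 57 mm from the centre, tip 58 mm high; loop handle along -x to 55 mm. Its y sides are clear for gripping.
- bar (a joint): Angle (rad) of the hinged wooden bar, 10 mm thick: 0 = level, down in the fork, at its stop; about 1.57 = upright at the back of the hob; grows as it opens, to 1.85. Starts at 1.57 to 1.78. It swings in the upright plane through the hob's middle line (y = 0). The hinge is stiff (about 0.15 N m): the bar stays where it is left.
- bar_grip (a point): Centre of the wooden grip at the free end: a short round drum 30 mm across and 28 mm long, its axis along the hob's y, flat ends to either side. It is 197 mm from the hinge. With the bar closed it hangs 2 mm beyond the hob's near edge, 75 mm above the table; upright it is about 272 mm above the table.
- bar_hinge (a point): Point on the bar's hinge axis, which runs along the hob's y; in the hob's frame at x = +85 mm, y = 0, z = 75 mm.
- dog: Bystander: loose black wooden dog figure, 145 mm long (x), 32 mm wide, 100 mm high, standing left of the hob. Origin under its centre.
- telephone: Bystander: loose red plastic toy telephone, 90 by 120 by 68 mm, right of the hob. Origin under its centre.
- mug: Bystander: loose ceramic toy mug, 52 mm across, 60 mm high, just behind the hob, right of its middle. Origin under its centre.
Not all that is in view belongs to the job. What is shaped like the teapot but purple is not meant.

How it is judged:
On the way:
1. The teapot stands on the middle of the square plate, let go of, while the bar is still open (horizontal distance between teapot and square_plate below 0.015 m and z of teapot in the frame of hob below 0.044 m and angle between teapot's own z axis and vertical below 0.1 rad and linear speed of teapot below 0.02 m/s and contact force between the fingers and teapot below 0.1 N and value of joint bar above 0.9 rad), for 0.2 s.
At the end, for the whole second after the job is handed in: The teapot stands upright and at rest on the hob with its centre within 15 mm of the square plate's centre, and the bar is down in its fork (within 0.06 rad of its stop) and still (horizontal distance between teapot and square_plate below 0.015 m and z of teapot in the frame of hob below 0.044 m and angle between teapot's own z axis and vertical below 0.1 rad and linear speed of teapot below 0.02 m/s and value of joint bar below 0.06 rad and velocity of joint bar between -0.05 and 0.05 rad/s); the robot touches nothing.
It fails at once if the teapot is lifted more than 8 mm off the hob's top (z of teapot in the frame of hob above 0.048 m).
It fails at once if the teapot is tipped by more than 0.3 rad (angle between teapot's own z axis and vertical above 0.3 rad).
It fails at once if another toy is moved more than 30 mm (distance of any of dog, telephone, mug from where it was at the start of the episode above 0.03 m).
It also fails if it takes over 54 s, if anything falls off the work surface, if the arm or the gripper's body presses on something with over 40 N, if the wrist force passes 120 N, or if a joint passes its speed limit or range.

ROBOT

A 6-joint arm with a two-finger parallel gripper is mounted at the origin on the work surface. World frame = base frame: x ahead of the robot, y to its left, z up, the work surface at z = 0. Lengths are in m, angles in rad, forces in N, time in s.
With the tool pointing down it reaches from about 0.375 to 0.9 m from the base axis. Payload 3.1 kg.
Tool frame: the origin (TCP) lies at the very end of the fingers, on their centre line; the grasp point (between the pads) lies 19 mm behind it; x points along the fingers, z is the direction in which the jaws open and shut, and the axes are right-handed (so a half turn about x gives the same grasp; the last joint's range is limited). The gripper opens to 85 mm and grips with 20 to 120 N. Pads are 22 mm wide; open, the fingers measure 114 mm over their backs; the gripper's body (76 mm by 85 mm) begins 54 mm behind the grasp point. The pads swing forward as they close: fully open they stand 13 mm farther back than shut.
Start: joints at [1.056, 0.527, 1.433, -0, 1.181, -0.178], TCP at [0.206, 0.59, 0.231] pointing down, gripper open.
Joint ranges: [-3.08, 3.08], [-0.75, 2.2], [0.22, 2.44], [-1.43, 4.57], [0, 2.65], [-2.85, 2.85]. Speed limits (rad/s): [2.79, 2.79, 3.14, 3.14, 3.14, 3.14].

INTERFACE

Orientations are given as a unit quaternion [x, y, z, w].
In Python, from station import manip, viewer, job gives the robot as it stands.
- The arm moves only by the tool move_arm, never from a script. Its argument "deltas" is one flat list of numbers, 7 for each row, row after row: the finger opening in mm, from 0 to 85.4, then the shift along the tool's x, y, z in mm, then the turn, a rotation vector about the tool's x, y, z in degrees. In form: [jaw, tx, ty, tz, rx, ry, rz, jaw, tx, ty, tz, rx, ry, rz, ...]. A call has 1 to 10 rows; each row shifts and turns the commanded pose from where the row before left it, along the tool's axes as they then stand; what a row does not reach is not made up. A row lasts 1/10 s, in which the tool goes at most 50 mm and 8.59 degrees, less where a joint would pass 70% of its speed; a pose out of reach is approached as far as the arm can. A call is refused whole if a number of a shift passes 50 or a number of a turn 8.59, either way. A call with a gripper value outside its range is refused whole. The fingers move at their own pace and stop on an object; "force" is the grip in N (left out, the last holds). Time passes only in rows, so rows that do not move let the fingers close. It gives the time, the measured TCP pose, the force and the opening at its end, in the units of the state.
- manip.sense(): the state, without advancing time (a new reading comes with each control period).
- viewer.snapshot(name): name is "side" or "top"; returns a dict with "image" (384x512x3 uint8, red, green, blue), "depth" (384x512 float32, m along the optical axis (not along the pixel's ray), 0 where there is no reading), "fovy" (degrees; the focal length in pixels is half the picture's height over the tangent of half this angle, whatever the lens; pixels are square), "cx", "cy" (the principal point, pixels), "k1" (the pictures are not rectified: a ray, as slopes to the right and down, at radius r is drawn at 1 + k1 r^2 times it, then the intrinsics apply), "R" (3x3) and "t" (3): a world point X has camera coordinates R X + t. Camera axes: x right, y down, z forward; pixel columns grow to the right and rows downward; lengths in m; the calibration is good to about 2 mm. A picture is of the moment at which its call begins.
- job.sign_off(): hands the job in, once; it reports no verdict.
The state is a dict: "t": time; "q": joint angles; "qd": joint speeds; "tau": joint torques, N m; "tcp_pos": TCP position; "tool_rot": TCP orientation; "force": force on the tool from outside, world axes, zero at the start; "ft_torque": the same for the moment, N m; "finger_gap": opening from 0.0 (shut) to 1.0 (fully open).
Only numpy, scipy, OpenCV 4.12 (cv2) and the standard library are available. Lean on these libraries where they do the work, as an engineer would, in place of code of your own. Each camera call takes 0.05 s, during which the arm holds its last target.

## Working session

There is one attempt and no reset: what is moved stays moved. The work goes in short steps, Python scripts to look and compute and a tool call to move; the robot and the scene stay as the last step left them, time stands still between calls to the robot, and variables do not carry over. Pictures are saved under pics/ and viewed, and the job is handed in when it is done.

Besides the shell and the picture viewer there is one more tool, called after ">>>" in YAML: its name, and indented under it one key for each argument. move_arm: Moves the arm, as the interface text tells. Its arguments: {"type":"object","properties":{"deltas":{"type":"array"},"force":{"type":"number"}},"required":["deltas"]}

```bash
mkdir -p pics; ls; cat > h.py <<'E'
import numpy as np, cv2
from station import manip, viewer, job
def snap(n,f=None):
    s=viewer.snapshot(n)
    if f: cv2.imwrite('pics/'+f+'.png',cv2.cvtColor(s['image'],cv2.COLOR_RGB2BGR))
    return s
E
python3 - <<'E'
from h import *
import pickle
for n in ('side','top'):
    s=snap(n,n+'0'); pickle.dump(s,open(n+'0.pkl','wb'))
    print(n,s['fovy'],s['cx'],s['cy'],s['k1'],s['R'],s['t'], (s['depth']>0).mean())
st=manip.sense(); print(st)
E
```

```text
pics
side 47.13456273389412 254.36116729651062 195.72799929234083 -0.13298290020513748 [[-0.97816745 -0.20781571 -0.00103678]
 [-0.14853763  0.70262325 -0.69588587]
 [ 0.14534449 -0.6805389  -0.71815164]] [0.54576946 0.14058149 0.89659951] 0.9961903889973959
top 57.597663466023675 255.3623186471507 190.56254807920408 -0.05833437863069579 [[ 0.00968483 -0.99994878 -0.00293907]
 [-0.98570124 -0.00905229 -0.1682591 ]
 [ 0.16822388  0.00452661 -0.98573842]] [-0.00111176  0.54354243  0.82758108] 0.9962259928385416
{'t': 0.1, 'q': array([ 1.05650673e+00,  5.28365634e-01,  1.43377928e+00,  2.87485543e-05,
        1.18141578e+00, -1.78472827e-01]), 'qd': array([ 1.06358321e-04, -2.92642440e-03, -1.87271613e-03, -5.31387488e-04,
        6.10000554e-05,  5.65175387e-04]), 'tau': array([-3.24177608e-04, -4.43306208e+01, -1.78586286e+01, -2.32364091e-04,
        3.97317359e-03, -9.60273866e-06]), 'tcp_pos': array([0.2055873 , 0.58953284, 0.23043451]), 'tool_rot': array([-0.40969187,  0.57716428,  0.40911738,  0.57589664]), 'force': array([-0.05885702, -0.035713  ,  0.82738454]), 'ft_torque': array([0.00727176, 0.03419604, 0.00544604]), 'finger_gap': 0.9992005863729982}
```

View pics/side0.png

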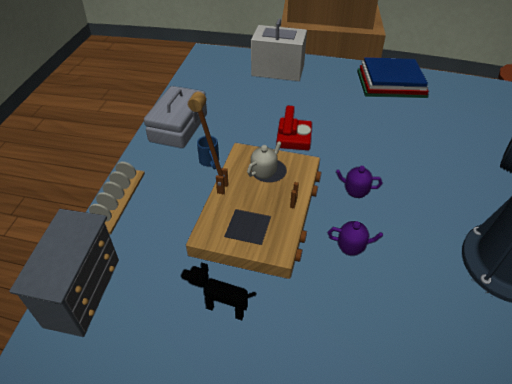

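View pics/top0.png

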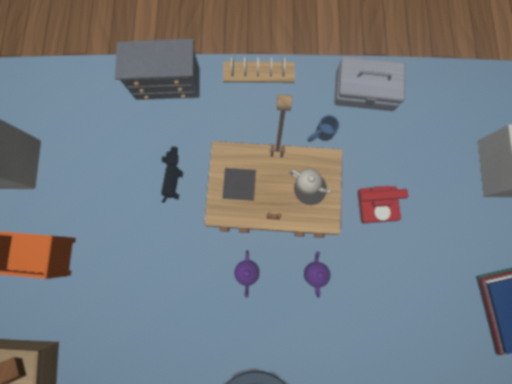

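The side view shows the white teapot at about (265,162), the square plate at (248,227), the fork at (295,195) and the bar's grip at (198,103). In the top view the square plate is at (239,184), the teapot at (310,182), the fork at (273,216), the ears at (278,150) and the grip at (285,103). Next I'll measure positions.

```bash
cat >> h.py <<'E'
def K(s):
    f=s['image'].shape[0]/2/np.tan(np.radians(s['fovy'])/2)
    return np.array([[f,0,s['cx']],[0,f,s['cy']],[0,0,1]])
def slopes(s,uv):
    return cv2.undistortPoints(np.array(uv,float).reshape(-1,1,2),K(s),_d(s)).reshape(-1,2)
def _d(s): return np.array([s['k1'],0,0,0,0.])
def cam(s): return -s['R'].T@s['t']
def rays(s,uv):
    x=slopes(s,uv); return np.c_[x,np.ones(len(x))]@s['R']
def onz(s,uv,z):
    d=rays(s,uv); c=cam(s); return c+d*((z-c[2])/d[:,2])[:,None]
def cloud(s):
    h,w=s['depth'].shape
    v,u=np.mgrid[:h,:w]; uv=np.c_[u.ravel(),v.ravel()]
    d=rays(s,uv)*s['depth'].reshape(-1,1)
    return (cam(s)+d).reshape(h,w,3)
def tri(s1,p1,s2,p2):
    c1,c2=cam(s1),cam(s2); d1,d2=rays(s1,[p1])[0],rays(s2,[p2])[0]
    A=np.c_[d1,-d2]; t=np.linalg.lstsq(A,c2-c1,rcond=None)[0]
    a,b=c1+d1*t[0],c2+d2*t[1]; return (a+b)/2,np.linalg.norm(a-b)
def proj(s,X):
    return cv2.projectPoints(np.array(X,float).reshape(-1,1,3),cv2.Rodrigues(s['R'])[0],s['t'],K(s),_d(s))[0].reshape(-1,2)
E
python3 - <<'E'
from h import *
import pickle
S={n:pickle.load(open(n+'0.pkl','rb')) for n in('side','top')}
for n,r in(('side',(80,270,180,330)),('top',(85,240,195,350))):
    s=S[n]; P=cloud(s)
    im=cv2.cvtColor(s['image'],cv2.COLOR_RGB2BGR)[r[0]:r[1],r[2]:r[3]]
    cv2.imwrite(f'pics/{n}_z.png',cv2.resize(im,None,fx=3.8,fy=3.8,interpolation=cv2.INTER_CUBIC)[:600,:800])
    for uv in {'side':[(248,227),(198,103),(265,162),(295,186),(222,182),(264,147)],'top':[(239,184),(285,103),(310,182),(273,216),(278,150)]}[n]:
        print(n,uv,P[uv[1],uv[0]].round(3), s['image'][uv[1],uv[0]])
    # hob top by height
    hsv=cv2.cvtColor(s['image'],cv2.COLOR_RGB2HSV)
    m=(abs(P[...,2]-.04)<.008)&(P[...,0]>.3)&(P[...,0]<.75)&(abs(P[...,1])<.3)
    m=m.astype(np.uint8); k,l,stt,c=cv2.connectedComponentsWithStats(m); i=1+np.argmax(stt[1:,4]); m=(l==i)
    pts=P[m]; print('top z',np.median(pts[:,2]))
    rect=cv2.minAreaRect(pts[:,:2].astype(np.float32)*1000); print(n,'hob',rect)
    # square
    dark=m&(hsv[...,2]<90)&(hsv[...,1]<110)
    cs,_=cv2.findContours(dark.astype(np.uint8),cv2.RETR_EXTERNAL,cv2.CHAIN_APPROX_NONE)
    for c in sorted(cs,key=cv2.contourArea)[-3:]:
        q=onz(s,c.reshape(-1,2),np.median(pts[:,2]))[:,:2].astype(np.float32)*1000
        print(' dark',cv2.contourArea(c),cv2.minAreaRect(q))
E
```

```text
side (248, 227) [0.56  0.053 0.043] [41 42 47]
side (198, 103) [ 0.673 -0.035  0.274] [93 71 37]
side (265, 162) [ 0.554 -0.098  0.093] [144 144 131]
side (295, 186) [ 0.479 -0.047  0.082] [59 33 15]
side (222, 182) [ 0.636 -0.03   0.079] [59 33 15]
side (264, 147) [ 0.561 -0.12   0.117] [153 152 136]
top z 0.03953666004996281
side hob ((552.203125, -41.522430419921875), (344.1134338378906, 230.20999145507812), 86.61676788330078)
 dark 0.0 ((437.9211730957031, -185.9191436767578), (3.6610426902770996, 0.0), 96.02220916748047)
 dark 218.0 ((538.9468994140625, -121.94315338134766), (82.02584838867188, 48.81843948364258), 52.41211700439453)
 dark 1068.0 ((562.2608642578125, 47.35763168334961), (80.69429016113281, 79.6195297241211), 86.60785675048828)
top (239, 184) [0.561 0.046 0.041] [83 81 83]
top (285, 103) [ 0.675 -0.052  0.278] [147 127 100]
top (310, 182) [ 0.556 -0.125  0.099] [166 165 155]
top (273, 216) [ 0.478 -0.039  0.068] [131  99  75]
top (278, 150) [ 0.639 -0.051  0.081] [98 87 78]
top z 0.03948230233175121
top hob ((552.074462890625, -44.32121276855469), (341.22027587890625, 231.0499725341797), 86.86485290527344)
 dark 2.5 ((562.50732421875, -166.4194793701172), (10.51209831237793, 4.874068737030029), 17.01068687438965)
 dark 168.5 ((529.9093017578125, -130.9332733154297), (69.27140808105469, 31.133012771606445), 82.98029327392578)
 dark 747.5 ((561.8929443359375, 46.11130905151367), (72.14051818847656, 72.5615463256836), 86.72705078125)
```

View pics/side_z.png

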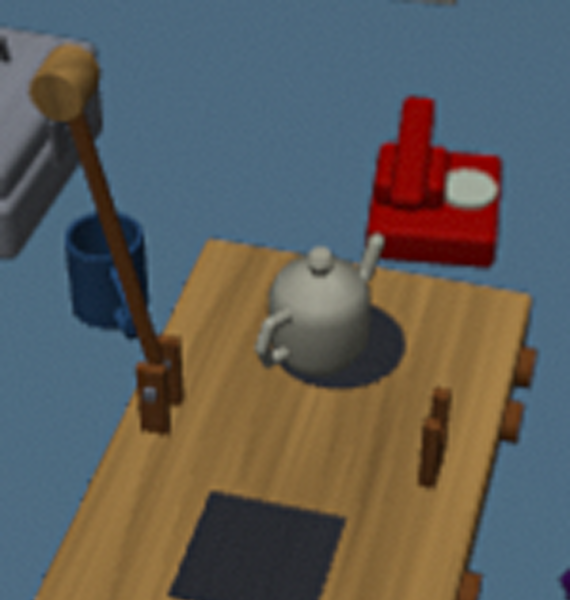

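View pics/top_z.png

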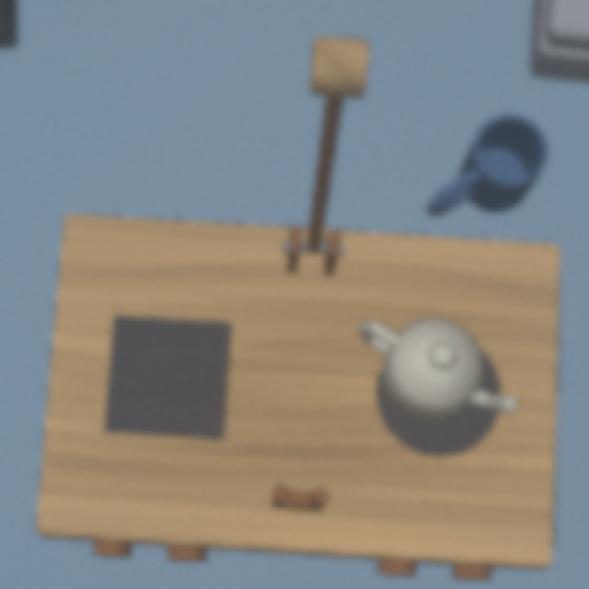

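```bash
python3 - <<'E'
from h import *
import pickle
from scipy.optimize import least_squares
S={n:pickle.load(open(n+'0.pkl','rb')) for n in('side','top')}
T=lambda a,b:tri(S['side'],(a[0]/3.8+180-.37,a[1]/3.8+80-.37),S['top'],(b[0]/3.8+195-.37,b[1]/3.8+85-.37))
for nm,a,b in [('knob',(320,257),(443,354)),('spout',(377,240),(513,404)),('handle',(263,345),(368,333)),('grip',(66,84),(341,67)),('fork1',(442,393),(278,490)),('fork2',(432,421),(323,497)),('earfar',(171,342),(336,238)),('earnear',(152,365),(292,234)),('sqTL',(212,493),(230,322)),('sqTR',(345,518),(222,438)),('hobBR',(209,240),(558,245)),('hobFR',(530,295),(551,566))]:
    p,e=T(a,b); print(nm,p.round(4),round(e,4))
for n in S:
    P=cloud(S[n]);im=S[n]['image'].astype(int)
    r=(abs(P[...,0]-.55)<.06)&(abs(P[...,1]+.125)<.06)&(P[...,2]>.056)&(P[...,2]<.085)
    q=P[r][:,:2]
    f=least_squares(lambda c:np.hypot(q[:,0]-c[0],q[:,1]-c[1])-.031,[.55,-.125],loss='soft_l1',f_scale=.002)
    print(n,'belly',f.x,len(q),np.median(abs(f.fun)))
    r=(abs(P[...,0]-.55)<.06)&(abs(P[...,1]+.125)<.06)&(P[...,2]>.107); print('knob',P[r].mean(0),r.sum(),P[r][:,2].max())
    # bar / grip cloud
    r=(P[...,2]>.25)&(P[...,0]>.55)&(P[...,0]<.8)&(abs(P[...,1]+.05)<.06); q=P[r];print('grip',q.mean(0),q.min(0),q.max(0))
    r=(P[...,2]>.11)&(P[...,2]<.24)&(P[...,0]>.6)&(P[...,0]<.8)&(abs(P[...,1]+.05)<.04); q=P[r]; c=np.median(q,0); u=np.linalg.svd(q-q.mean(0))[2][0]; print('bar',q.mean(0),u)
E
```

```text
knob [ 0.5634 -0.1261  0.1107] 0.001
spout [ 0.5363 -0.1725  0.0913] 0.0005
handle [ 0.5868 -0.084   0.0729] 0.0032
grip [ 0.682  -0.0521  0.2643] 0.0005
fork1 [ 0.4775 -0.0251  0.1126] 0.0032
fork2 [ 0.4815 -0.0557  0.0593] 0.0022
earfar [ 0.6412 -0.0627  0.0861] 0.0061
earnear [ 0.6431 -0.0341  0.093 ] 0.0032
sqTL [0.5994 0.0051 0.037 ] 0.0012
sqTR [0.5209 0.0096 0.0386] 0.0001
hobBR [ 0.6561 -0.2184  0.035 ] 0.0011
hobFR [ 0.439  -0.2068  0.035 ] 0.0007
side belly [ 0.56271245 -0.12323358] 306 0.0011075549175781439
knob [ 0.56185034 -0.12010311  0.1143022 ] 42 0.11924808489004368
grip [ 0.67918385 -0.04149309  0.27236574] [ 0.66641318 -0.0639614   0.25311486] [ 0.69685286 -0.03052932  0.28389329]
bar [ 0.66110142 -0.04462291  0.17752614] [-2.00796293e-01 -4.20179506e-04 -9.79632927e-01]
top belly [ 0.56284746 -0.12535404] 125 0.000565949786227881
knob [ 0.56183651 -0.12469306  0.1149504 ] 43 0.11864828701778152
grip [ 0.67661567 -0.05020949  0.27771896] [ 0.66624126 -0.06416872  0.26147898] [ 0.6934931  -0.03681444  0.28444789]
bar [ 0.65973538 -0.04949437  0.18031293] [-0.20546026  0.00928935 -0.97862137]
```

```bash
cat >> h.py <<'E'
from scipy.spatial.transform import Rotation as Ro
def goal(pos,ang):
    """tool pointing down, jaw z along world heading ang(deg); print the move in tool axes"""
    s=manip.sense(); R=Ro.from_quat(s['tool_rot']); a=np.radians(ang)
    z=np.array([np.cos(a),np.sin(a),0]); x=np.array([0,0,-1.]); G=Ro.from_matrix(np.c_[x,np.cross(z,x),z])
    print('t',round(s['t'],2),'tcp',s['tcp_pos'].round(4),'gap',round(s['finger_gap'],3),'F',s['force'].round(2),'q6',s['q'].round(2))
    print('shift mm in current tool axes',(R.inv().apply(np.array(pos)-s['tcp_pos'])*1000).round(1),' in goal axes',(G.inv().apply(np.array(pos)-s['tcp_pos'])*1000).round(1),'turn deg',np.degrees((R.inv()*G).as_rotvec()).round(2))
    M=R.as_matrix(); print('tool axes\n',M.round(3))
E
python3 - <<'E'
from h import *
goal([.5628,-.1245,.15],-30)
goal([.5628,-.1245,.15],150)
E
```

```text
t 0.1 tcp [0.2056 0.5895 0.2304] gap 0.999 F [-0.06 -0.04  0.83] q6 [ 1.06  0.53  1.43  0.    1.18 -0.18]
shift mm in current tool axes [  81.3 -572.6 -556.3]  in goal axes [  80.4 -439.8  666.4] turn deg [ 1.0076e+02 -1.0000e-01  8.0000e-02]
tool axes
 [[-0.001 -0.944  0.33 ]
 [-0.002  0.33   0.944]
 [-1.     0.    -0.002]]
t 0.1 tcp [0.2056 0.5895 0.2304] gap 0.999 F [-0.06 -0.04  0.83] q6 [ 1.06  0.53  1.43  0.    1.18 -0.18]
shift mm in current tool axes [  81.3 -572.6 -556.3]  in goal axes [  80.4  439.8 -666.4] turn deg [-79.24  -0.08  -0.09]
tool axes
 [[-0.001 -0.944  0.33 ]
 [-0.002  0.33   0.944]
 [-1.     0.    -0.002]]
```

>>> move_arm:
  deltas: [85,0,-28.6,-27.8,0,0,0,85,0,-28.6,-27.8,0,0,0,85,0,-28.6,-27.8,0,0,0,85,0,-28.6,-27.8,0,0,0,85,0,-28.6,-27.8,0,0,0,85,0,-28.6,-27.8,0,0,0,85,0,-28.6,-27.8,0,0,0,85,0,-28.6,-27.8,0,0,0,85,0,-28.6,-27.8,0,0,0,85,0,-28.6,-27.8,0,0,0]
  force: 25

```text
t: 1.1
tcp_pos: [0.3845, 0.2318, 0.2312]
tool_rot: [-0.409, 0.577, 0.41, 0.576]
force: [0.5, 0.6, -0.0]
finger_gap: 0.993
```

>>> move_arm:
  deltas: [85,0,-28.6,-27.8,0,0,0,85,0,-28.6,-27.8,0,0,0,85,0,-28.6,-27.8,0,0,0,85,0,-28.6,-27.8,0,0,0,85,0,-28.6,-27.8,0,0,0,85,0,-28.6,-27.8,0,0,0,85,0,-28.6,-27.8,0,0,0,85,0,-28.6,-27.8,0,0,0,85,0,-28.6,-27.8,0,0,0,85,0,-28.6,-27.8,0,0,0]

```text
t: 2.1
tcp_pos: [0.5629, -0.1248, 0.2309]
tool_rot: [-0.409, 0.577, 0.41, 0.576]
force: [-0.6, 0.2, 0.1]
finger_gap: 0.998
```

>>> move_arm:
  deltas: [85,0,0,0,8.4,0,0,85,0,0,0,8.4,0,0,85,0,0,0,8.4,0,0,85,0,0,0,8.4,0,0,85,0,0,0,8.4,0,0,85,0,0,0,8.4,0,0,85,0,0,0,8.4,0,0,85,0,0,0,8.4,0,0,85,0,0,0,8.4,0,0,85,0,0,0,8.4,0,0]

```text
t: 3.1
tcp_pos: [0.5624, -0.1232, 0.2308]
tool_rot: [0.084, 0.703, -0.084, 0.702]
force: [-0.1, 0.4, 0.4]
finger_gap: 0.997
```

>>> move_arm:
  deltas: [85,0,0,0,8.4,0,0,85,0,0,0,8.4,0,0,85,0,0,0,0,0,0,85,0,0,0,0,0,0]

```text
t: 3.5
tcp_pos: [0.5625, -0.1233, 0.231]
tool_rot: [0.182, 0.684, -0.182, 0.683]
force: [-0.2, -0.1, -0.9]
finger_gap: 0.996
```

```bash
python3 - <<'E'
from h import *
goal([.5628,-.1245,.049],-30)
s=snap('side','side1'); s=snap('top','top1')
E
```

```text
t 3.5 tcp [ 0.5625 -0.1233  0.231 ] gap 0.996 F [-0.2  -0.09 -0.89] q6 [-0.41  0.46  1.56 -0.    1.12  0.11]
shift mm in current tool axes [182.   -0.9   1. ]  in goal axes [182.   -0.9   0.9] turn deg [ 0.13 -0.05  0.01]
tool axes
 [[-0.001  0.498  0.867]
 [ 0.     0.867 -0.498]
 [-1.    -0.    -0.001]]
```

View pics.

View pics/side1.png

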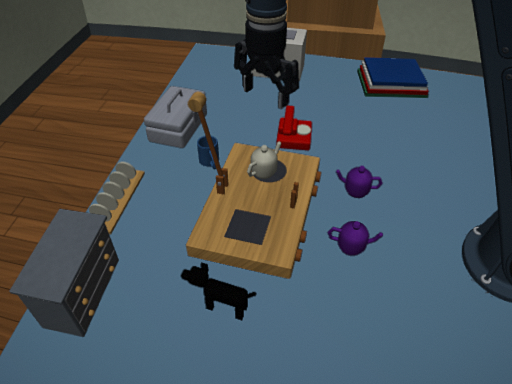

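View pics/top1.png

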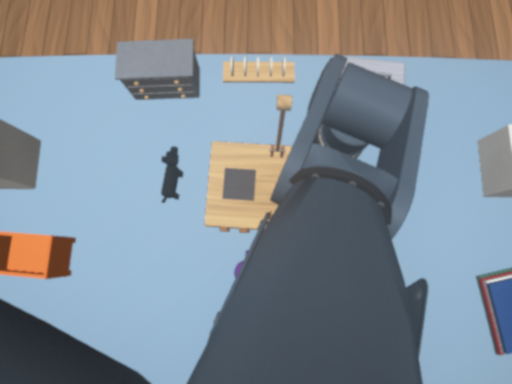

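```bash
python3 - <<'E'
from h import *
s=snap('top');P=cloud(s)
for z0 in np.arange(.25,.6,.03):
    m=(P[...,2]>z0)&(P[...,2]<z0+.03)&(P[...,0]>.45)&(abs(P[...,1]+.1)<.25)
    if m.sum()>5:
        q=P[m]; print(round(z0,2),m.sum(),q.min(0).round(3),q.max(0).round(3))
for (u,v) in [(325,75),(300,160),(280,190),(370,105),(415,110),(340,200),(330,135)]: print(u,v,P[v,u].round(3))
s=snap('side');P=cloud(s)
print('side')
for z0 in np.arange(.2,.6,.03):
    m=(P[...,2]>z0)&(P[...,2]<z0+.03)&(P[...,0]>.45)&(P[...,0]<.72)&(abs(P[...,1]+.1)<.15)
    if m.sum()>5:
        q=P[m]; print(round(z0,2),m.sum(),q.min(0).round(3),q.max(0).round(3))
E
```

```text
0.25 123 [ 0.665 -0.064  0.259] [ 0.694 -0.037  0.28 ]
0.28 93 [ 0.67  -0.064  0.28 ] [ 0.688 -0.039  0.284]
0.37 6 [ 0.559 -0.087  0.383] [ 0.564 -0.087  0.4  ]
0.4 107 [ 0.529 -0.154  0.401] [ 0.587 -0.087  0.429]
0.43 308 [ 0.528 -0.152  0.432] [ 0.573 -0.089  0.46 ]
0.46 275 [ 0.526 -0.14   0.46 ] [ 0.561 -0.09   0.49 ]
0.49 354 [ 0.493 -0.15   0.49 ] [ 0.608 -0.075  0.52 ]
0.52 1474 [ 0.482 -0.176  0.52 ] [ 0.611 -0.057  0.55 ]
0.55 5125 [ 0.473 -0.184  0.55 ] [ 0.613 -0.061  0.58 ]
0.58 2024 [ 0.45  -0.166  0.58 ] [ 0.569 -0.015  0.61 ]
325 75 [ 0.574 -0.069  0.576]
300 160 [ 0.472 -0.036  0.622]
280 190 [ 0.449 -0.02   0.607]
370 105 [ 0.548 -0.119  0.562]
415 110 [ 0.537 -0.159  0.577]
340 200 [ 0.432 -0.059  0.663]
330 135 [ 0.546 -0.095  0.468]
side
0.2 66 [ 0.663 -0.049  0.201] [ 0.677 -0.04   0.23 ]
0.23 201 [ 0.51  -0.153  0.23 ] [ 0.696 -0.032  0.26 ]
0.26 524 [ 0.51  -0.154  0.26 ] [ 0.697 -0.032  0.29 ]
0.29 737 [ 0.494 -0.165  0.29 ] [ 0.631 -0.075  0.32 ]
0.32 876 [ 0.497 -0.164  0.32 ] [ 0.629 -0.075  0.35 ]
0.35 447 [ 0.526 -0.122  0.35 ] [ 0.595 -0.082  0.38 ]
0.38 738 [ 0.525 -0.139  0.38 ] [ 0.6   -0.083  0.41 ]
0.41 613 [ 0.527 -0.129  0.41 ] [ 0.598 -0.084  0.44 ]
0.44 393 [ 0.529 -0.121  0.44 ] [ 0.597 -0.087  0.459]
```

The gripper hangs above the teapot with its fingers at about (240,70) and (285,95) in the side view. The bar's grip at (198,103) is clear of it. I'll descend in two parts.

>>> move_arm:
  deltas: [85,15,-1,1,0,0,0,85,15,0,0,0,0,0,85,15,0,0,0,0,0,85,15,0,0,0,0,0,85,15,0,0,0,0,0,85,15,0,0,0,0,0,85,15,0,0,0,0,0,85,15,0,0,0,0,0,85,10,0,0,0,0,0,85,0,0,0,0,0,0]

```text
t: 4.7
tcp_pos: [0.5622, -0.1244, 0.1]
tool_rot: [0.183, 0.684, -0.183, 0.682]
force: [0.2, 0.5, -0.0]
finger_gap: 0.995
```

```bash
python3 - <<'E'
from h import *
goal([.5628,-.1245,.049],-30)
s=snap('side')
im=cv2.cvtColor(s['image'],cv2.COLOR_RGB2BGR)[40:220,160:340]
cv2.imwrite('pics/side2.png',cv2.resize(im,None,fx=3.3,fy=3.3,interpolation=cv2.INTER_CUBIC))
E
```

```text
t 4.7 tcp [ 0.5622 -0.1244  0.1   ] gap 0.995 F [ 0.18  0.54 -0.  ] q6 [-0.41  0.64  1.67 -0.    0.84  0.11]
shift mm in current tool axes [51.   0.2  0.7]  in goal axes [51.   0.2  0.5] turn deg [-0.01 -0.17  0.02]
tool axes
 [[-0.003  0.5    0.866]
 [ 0.001  0.866 -0.5  ]
 [-1.    -0.    -0.003]]
```

View pics/side2.png

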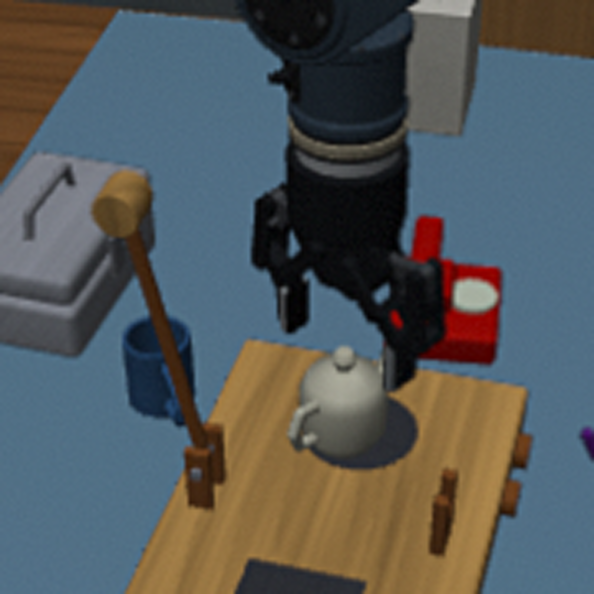

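The open fingers straddle the teapot on both sides, with the knob between them at about (344,357) in the crop. I'll go on down.

>>> move_arm:
  deltas: [85,12,0,0.5,0,0,0,85,12,0,0,0,0,0,85,10,0,0,0,0,0,85,8,0,0,0,0,0,85,5,0,0,0,0,0,85,3,0,0,0,0,0,85,0,0,0,0,0,0,85,0,0,0,0,0,0]

```text
t: 5.55
tcp_pos: [0.5638, -0.125, 0.0515]
tool_rot: [0.183, 0.683, -0.183, 0.683]
force: [0.3, -0.5, 0.3]
finger_gap: 0.996
```

```bash
python3 - <<'E'
from h import *
goal([.5628,-.1245,.049],-30)
s=snap('side')
im=cv2.cvtColor(s['image'],cv2.COLOR_RGB2BGR)[80:230,180:340]
cv2.imwrite('pics/side3.png',cv2.resize(im,None,fx=4,fy=4,interpolation=cv2.INTER_CUBIC))
E
```

```text
t 5.55 tcp [ 0.5638 -0.125   0.0515] gap 0.996 F [ 0.27 -0.49  0.25] q6 [-0.41  0.72  1.68  0.    0.73  0.11]
shift mm in current tool axes [ 2.5 -0.  -1.1]  in goal axes [ 2.5 -0.  -1.1] turn deg [-0.04  0.03 -0.  ]
tool axes
 [[ 0.     0.501  0.866]
 [-0.     0.866 -0.501]
 [-1.     0.     0.001]]
```

View pics/side3.png

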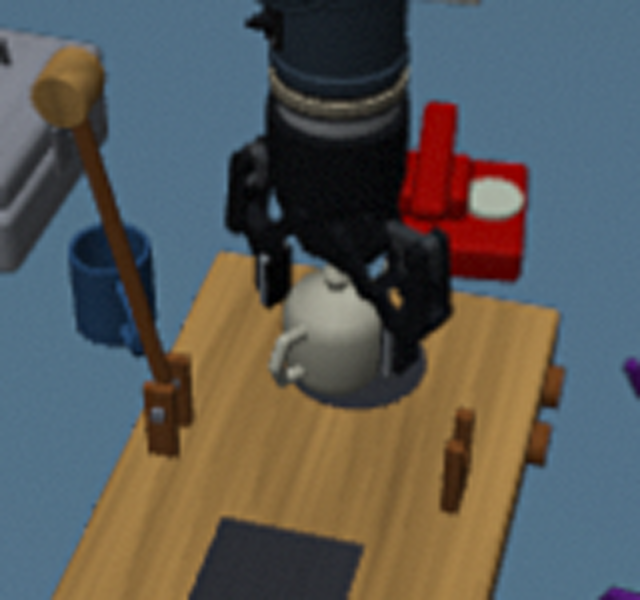

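The fingers stand either side of the belly. I'll lower 2 mm more and close gently.

>>> move_arm:
  deltas: [85,2,0,-1,0,0,0,72,0,0,0,0,0,0,68,0,0,0,0,0,0,64,0,0,0,0,0,0,60,0,0,0,0,0,0,58,0,0,0,0,0,0,58,0,0,0,0,0,0,58,0,0,0,0,0,0]
  force: 25

```text
t: 6.4
tcp_pos: [0.5626, -0.1244, 0.0497]
tool_rot: [0.183, 0.683, -0.183, 0.683]
force: [-1.1, 0.9, 5.4]
finger_gap: 0.72
```

```bash
python3 - <<'E'
from h import *
goal([.5628,-.1245,.049],-30)
s=snap('side')
im=cv2.cvtColor(s['image'],cv2.COLOR_RGB2BGR)[80:230,180:340]
cv2.imwrite('pics/side4.png',cv2.resize(im,None,fx=4,fy=4,interpolation=cv2.INTER_CUBIC))
E
```

```text
t 6.4 tcp [ 0.5626 -0.1244  0.0497] gap 0.72 F [-1.08  0.88  5.43] q6 [-0.41  0.72  1.69 -0.    0.73  0.11]
shift mm in current tool axes [0.7 0.  0.2]  in goal axes [0.7 0.  0.2] turn deg [-0.04  0.   -0.  ]
tool axes
 [[ 0.     0.501  0.866]
 [-0.     0.866 -0.501]
 [-1.     0.     0.   ]]
```

View pics/side4.png

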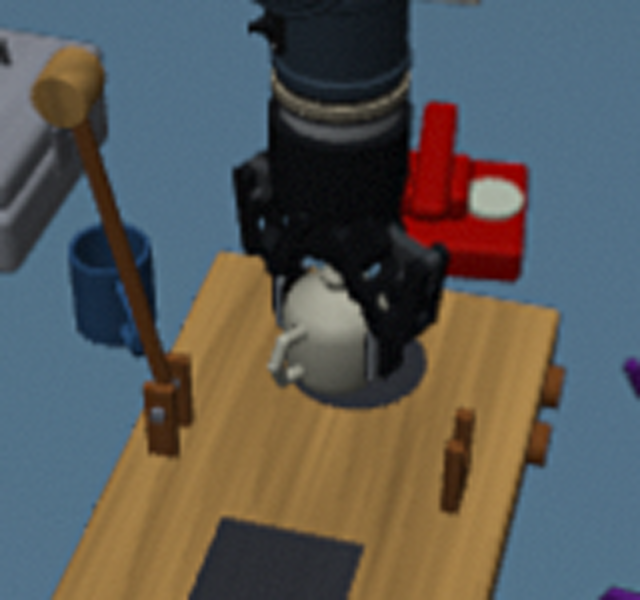

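>>> move_arm:
  deltas: [58,0,3,-1.8,0,0,0,58,0,6,-3.5,0,0,0,58,0,6,-3.5,0,0,0,58,0,6,-3.5,0,0,0,58,0,6,-3.5,0,0,0,58,0,6,-3.5,0,0,0,58,0,3,-1.7,0,0,0,58,0,0,0,0,0,0]

```text
t: 7.25
tcp_pos: [0.5629, -0.0817, 0.0496]
tool_rot: [0.183, 0.683, -0.183, 0.683]
force: [0.4, -2.7, 6.3]
finger_gap: 0.715
```

```bash
python3 - <<'E'
from h import *
goal([.5621,.0467,.0497],-30)
s=snap('side')
im=cv2.cvtColor(s['image'],cv2.COLOR_RGB2BGR)[80:230,180:340]
cv2.imwrite('pics/side5.png',cv2.resize(im,None,fx=4,fy=4,interpolation=cv2.INTER_CUBIC))
E
```

```text
t 7.25 tcp [ 0.5629 -0.0817  0.0496] gap 0.715 F [ 0.39 -2.66  6.28] q6 [-0.34  0.72  1.71  0.    0.71  0.18]
shift mm in current tool axes [-1.000e-01  1.108e+02 -6.490e+01]  in goal axes [-1.000e-01  1.108e+02 -6.490e+01] turn deg [ 0.01  0.04 -0.03]
tool axes
 [[ 0.001  0.5    0.866]
 [ 0.     0.866 -0.5  ]
 [-1.     0.     0.001]]
```

View pics/side5.png

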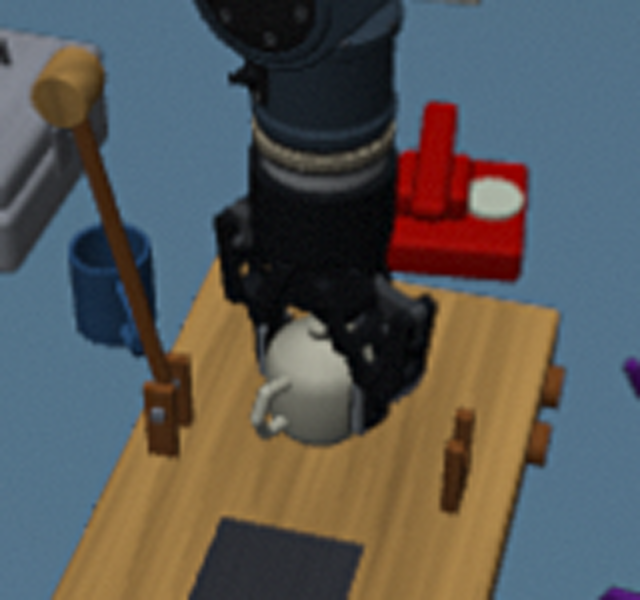

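The pot slides upright with the gripper, and the knob-side finger clears both the fork and the bar. I'll carry on.

>>> move_arm:
  deltas: [58,0,3,-1.8,0,0,0,58,0,6,-3.5,0,0,0,58,0,6,-3.5,0,0,0,58,0,6,-3.5,0,0,0,58,0,6,-3.5,0,0,0,58,0,6,-3.5,0,0,0,58,0,6,-3.5,0,0,0,58,0,6,-3.5,0,0,0,58,0,6,-3.5,0,0,0,58,0,3,-1.7,0,0,0]

```text
t: 8.3
tcp_pos: [0.5624, -0.0197, 0.0497]
tool_rot: [0.183, 0.683, -0.183, 0.683]
force: [0.1, -5.4, 5.7]
finger_gap: 0.718
```

>>> move_arm:
  deltas: [58,0,3,-1.8,0,0,0,58,0,6,-3.5,0,0,0,58,0,6,-3.5,0,0,0,58,0,6,-3.5,0,0,0,58,0,6,-3.5,0,0,0,58,0,6,-3.5,0,0,0,58,0,6,-3.5,0,0,0,58,0,6,-3.5,0,0,0,58,0,6,-3.5,0,0,0,58,0,3,-1.7,0,0,0]

```text
t: 9.3
tcp_pos: [0.5619, 0.0428, 0.0496]
tool_rot: [0.183, 0.683, -0.183, 0.683]
force: [-0.0, -5.4, 6.4]
finger_gap: 0.721
```

>>> move_arm:
  deltas: [58,0,3,-1.8,0,0,0,58,0,3,-1.8,0,0,0,58,0,0,0,0,0,0,58,0,0,0,0,0,0]

```text
t: 9.7
tcp_pos: [0.5617, 0.05, 0.0496]
tool_rot: [0.183, 0.683, -0.183, 0.683]
force: [0.1, -2.9, 7.2]
finger_gap: 0.713
```

```bash
python3 - <<'E'
from h import *
goal([.5621,.0467,.0497],-30)
s=snap('side')
im=cv2.cvtColor(s['image'],cv2.COLOR_RGB2BGR)[100:270,170:340]
cv2.imwrite('pics/side6.png',cv2.resize(im,None,fx=3.5,fy=3.5,interpolation=cv2.INTER_CUBIC))
E
```

```text
t 9.7 tcp [0.5617 0.05   0.0496] gap 0.713 F [ 0.12 -2.9   7.19] q6 [-0.11  0.71  1.72  0.    0.71  0.41]
shift mm in current tool axes [-0.1 -2.7  2. ]  in goal axes [-0.1 -2.7  2. ] turn deg [-0.01  0.   -0.01]
tool axes
 [[ 0.     0.5    0.866]
 [ 0.     0.866 -0.5  ]
 [-1.     0.     0.   ]]
```

View pics/side6.png

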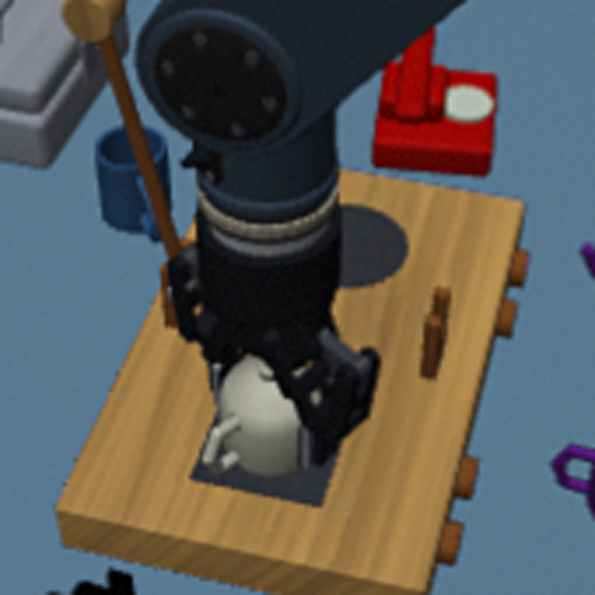

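```bash
cat >> h.py <<'E'
from scipy.optimize import least_squares
def pot(s,g,zs=(.055,.084)):
    P=cloud(s); im=s['image'].astype(int)
    m=(np.hypot(P[...,0]-g[0],P[...,1]-g[1])<.034)&(P[...,2]>zs[0])&(P[...,2]<zs[1])&(im.min(2)>70)&(im.max(2)-im.min(2)<30)
    q=P[m][:,:2]
    if len(q)<20: return None
    f=least_squares(lambda c:np.hypot(q[:,0]-c[0],q[:,1]-c[1])-.031,g,loss='soft_l1',f_scale=.002)
    return f.x.round(4),len(q),P[m].mean(0).round(3)
E
python3 - <<'E'
from h import *
for n in('side','top'):
    print(n,pot(snap(n),[.562,.047]))
E
```

```text
side (array([0.5623, 0.0496]), 76, array([0.565, 0.076, 0.072]))
top None
```

The side-view belly fit puts the pot about 2.5 mm too far in y, so I'll nudge it back and let go.

>>> move_arm:
  deltas: [58,0,-2.2,1.3,0,0,0,58,0,0,0,0,0,0,66,0,0,0,0,0,0,75,0,0,0,0,0,0,78,0,0,0,0,0,0,78,0,0,0,0,0,0,78,0,0,0,0,0,0,78,0,0,0,0,0,0]

```text
t: 10.65
tcp_pos: [0.5619, 0.0466, 0.0492]
tool_rot: [0.183, 0.683, -0.183, 0.683]
force: [-0.2, -0.0, 0.1]
finger_gap: 0.913
```

```bash
python3 - <<'E'
from h import *
goal([.5621,.0467,.2],-30)
s=snap('side'); print(pot(s,[.562,.047]))
im=cv2.cvtColor(s['image'],cv2.COLOR_RGB2BGR)[100:270,170:340]
cv2.imwrite('pics/side7.png',cv2.resize(im,None,fx=3.5,fy=3.5,interpolation=cv2.INTER_CUBIC))
E
```

```text
t 10.65 tcp [0.5619 0.0466 0.0492] gap 0.913 F [-0.23 -0.01  0.06] q6 [-0.12  0.72  1.72  0.    0.71  0.41]
shift mm in current tool axes [-1.508e+02  2.000e-01  1.000e-01]  in goal axes [-150.8    0.2    0.2] turn deg [-0.05 -0.02  0.  ]
tool axes
 [[-0.     0.501  0.866]
 [ 0.     0.866 -0.501]
 [-1.    -0.    -0.   ]]
(array([0.5619, 0.0492]), 148, array([0.561, 0.077, 0.072]))
```

View pics/side7.png

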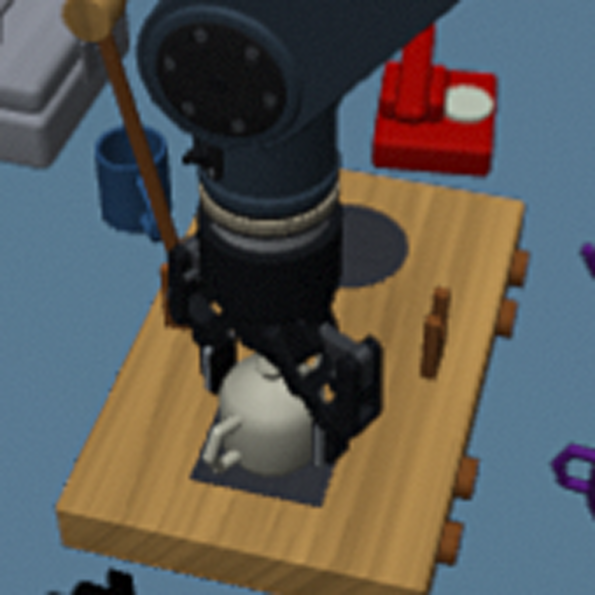

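The fingers are off the pot, with daylight on both sides and zero force. The pot stands on the square plate at about (265,425) in the crop. I'll retreat upward.

>>> move_arm:
  deltas: [78,-5,0,0,0,0,0,78,-10,0,0,0,0,0,78,-20,0,0,0,0,0,78,-30,0,0,0,0,0,78,-40,0,0,0,0,0,78,-40,0,0,0,0,0,78,-40,0,0,0,0,0,78,-40,0,0,0,0,0,78,-25,0,0,0,0,0,78,-10,0,0,0,0,0]

```text
t: 11.7
tcp_pos: [0.5632, 0.0466, 0.3135]
tool_rot: [0.184, 0.68, -0.183, 0.685]
force: [0.8, -0.4, -0.3]
finger_gap: 0.909
```

```bash
python3 - <<'E'
from h import *
goal([.682,-.051,.31],-93.3)
s=snap('side','side8'); print(pot(s,[.562,.047]))
t=snap('top','top8'); print(pot(t,[.562,.047]))
im=cv2.cvtColor(s['image'],cv2.COLOR_RGB2BGR)[70:250,170:350]
cv2.imwrite('pics/side8z.png',cv2.resize(im,None,fx=3.3,fy=3.3,interpolation=cv2.INTER_CUBIC))
E
```

```text
t 11.7 tcp [0.5632 0.0466 0.3135] gap 0.909 F [ 0.76 -0.41 -0.26] q6 [-0.12  0.36  1.49  0.    1.29  0.41]
shift mm in current tool axes [  4.5 -25.1 151.7]  in goal axes [  3.5 124.2  90.6] turn deg [63.27  0.25 -0.36]
tool axes
 [[ 0.007  0.5    0.866]
 [-0.001  0.866 -0.5  ]
 [-1.     0.003  0.007]]
(array([0.5619, 0.0492]), 115, array([0.563, 0.077, 0.072]))
None
```

View pics/side8z.png

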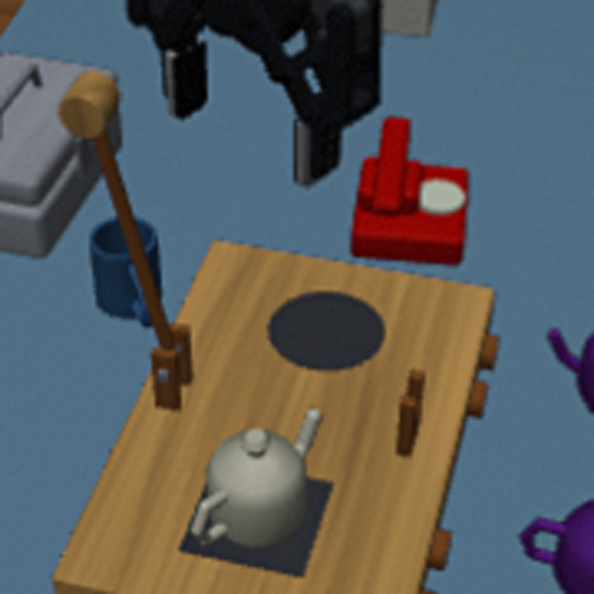

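View pics/top8.png

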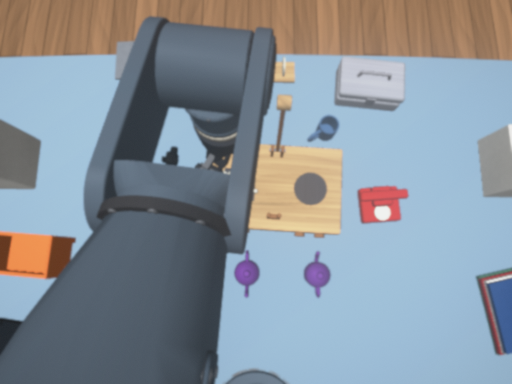

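The pot stands upright on the square plate, with the knob at crop (256,441) and plate edges visible on both sides. The top view shows the round plate bare at (310,188). I'll check the hob's middle line from both plates while the arm goes over the grip.

>>> move_arm:
  deltas: [78,-5,-4,24,0,0,0,78,-1,-5,32,0,0,0,78,0,-5,32,0,0,0,78,0,-5,32,0,0,0,78,0,-5,24,0,0,0,78,0,-1,8,0,0,0,78,0,0,0,8,0,0,78,0,0,0,8,0,0,78,0,0,0,8,0,0,78,0,0,0,8,0,0]

```text
t: 12.8
tcp_pos: [0.6795, -0.05, 0.3134]
tool_rot: [0.366, 0.607, -0.366, 0.603]
force: [0.2, 0.3, 0.1]
finger_gap: 0.911
```

>>> move_arm:
  deltas: [78,0,0,0,8,0,0,78,0,0,0,8,0,0,78,0,0,0,8,0,0,78,0,0,0,7.3,0,0,78,0,0,0,0,0,0,78,0,0,0,0,0,0]

```text
t: 13.4
tcp_pos: [0.6801, -0.0504, 0.3142]
tool_rot: [-0.513, -0.487, 0.514, -0.485]
force: [-0.2, -1.2, -0.2]
finger_gap: 0.915
```

```bash
python3 - <<'E'
from h import *
goal([.682,-.051,.249],-93.3)
s=snap('side','side9')
t=cv2.imread('pics/top8.png'); S=snap('top','top9')
for nm,im,sc in(('side',s['image'],s),('top',cv2.cvtColor(t,cv2.COLOR_BGR2RGB),S)):
    h=cv2.cvtColor(im,cv2.COLOR_RGB2HSV)
    m=((h[...,2]<(75 if nm=='side' else 110))&(h[...,1]<110)).astype(np.uint8)
    roi=np.zeros_like(m); 
    u,v=proj(sc,[.552,-.133,.0395])[0].astype(int); roi[v-35:v+35,u-35:u+35]=1
    cs,_=cv2.findContours(m*roi,cv2.RETR_EXTERNAL,cv2.CHAIN_APPROX_NONE)
    c=max(cs,key=cv2.contourArea); q=onz(sc,c.reshape(-1,2),.0395)[:,:2].astype(np.float32)*1000
    print(nm,cv2.contourArea(c),cv2.fitEllipse(q))
    hsv=h; 
P=cloud(s); m=(P[...,2]>.245)&(P[...,2]<.295)&(abs(P[...,0]-.68)<.03)&(abs(P[...,1]+.05)<.03); q=P[m]; print(m.sum(),q.min(0),q.max(0))
im=cv2.cvtColor(s['image'],cv2.COLOR_RGB2BGR)[20:200,130:310]
cv2.imwrite('pics/side9z.png',cv2.resize(im,None,fx=3.3,fy=3.3,interpolation=cv2.INTER_CUBIC))
E
```

```text
t 13.4 tcp [ 0.6801 -0.0504  0.3142] gap 0.915 F [-0.2  -1.17 -0.24] q6 [-0.24  0.54  1.17  0.    1.43  1.39]
shift mm in current tool axes [65.2  2.1  0.6]  in goal axes [65.2  1.9  0.5] turn deg [ 0.14 -0.04  0.15]
tool axes
 [[-0.002  0.998 -0.055]
 [ 0.001 -0.055 -0.998]
 [-1.    -0.003 -0.001]]
side 599.0 ((551.9685668945312, -131.75979614257812), (78.62266540527344, 80.04476165771484), 110.15460968017578)Traceback (most recent call last):
  File "<stdin>", line 11, in <module>
ValueError: max() iterable argument is empty
```

```bash
python3 - <<'E'
from h import *
s=snap('side','side9')
P=cloud(s);b=s['image'].astype(int); m=(P[...,2]>.245)&(P[...,2]<.295)&(abs(P[...,0]-.68)<.03)&(abs(P[...,1]+.05)<.03)&(b[...,0]-b[...,2]>20); q=P[m]; print(m.sum(),q.min(0),q.max(0))
im=cv2.cvtColor(s['image'],cv2.COLOR_RGB2BGR)[20:200,130:310]
cv2.imwrite('pics/side9z.png',cv2.resize(im,None,fx=3.3,fy=3.3,interpolation=cv2.INTER_CUBIC))
E
```

```text
280 [ 0.6662973  -0.06191723  0.24502113] [ 0.69472041 -0.03218449  0.28377552]
```

View pics/side9z.png

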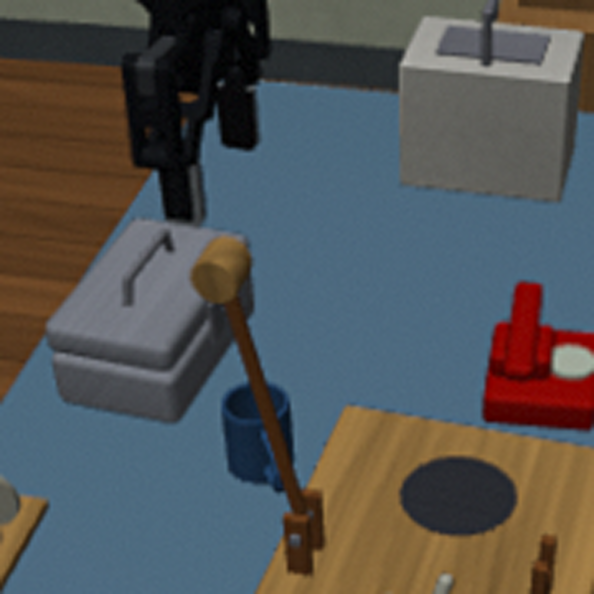

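The open fingers are above the drum, which is at crop (222,270), one on each of its flat ends. I'll descend 66 mm and look again.

>>> move_arm:
  deltas: [70,6,1.5,0,0,0,0,65,12,0,0,0,0,0,60,14,0,0,0,0,0,60,14,0,0,0,0,0,60,12,0,0,0,0,0,60,8,0,0,0,0,0,60,0,0,0,0,0,0,60,0,0,0,0,0,0]

```text
t: 14.35
tcp_pos: [0.6828, -0.0512, 0.2493]
tool_rot: [0.514, 0.485, -0.514, 0.485]
force: [-0.9, 0.4, 0.2]
finger_gap: 0.701
```

```bash
python3 - <<'E'
from h import *
goal([.682,-.0505,.248],-93.3)
for n in('side',):
    s=snap(n)
    im=cv2.cvtColor(s['image'],cv2.COLOR_RGB2BGR)[20:200,130:310]
    cv2.imwrite('pics/side10z.png',cv2.resize(im,None,fx=3.3,fy=3.3,interpolation=cv2.INTER_CUBIC))
E
```

```text
t 14.35 tcp [ 0.6828 -0.0512  0.2493] gap 0.701 F [-0.88  0.35  0.19] q6 [-0.24  0.59  1.25  0.    1.3   1.39]
shift mm in current tool axes [ 1.3 -0.8 -0.6]  in goal axes [ 1.3 -0.8 -0.6] turn deg [-0.04  0.   -0.01]
tool axes
 [[ 0.     0.998 -0.058]
 [-0.    -0.058 -0.998]
 [-1.     0.     0.   ]]
```

View pics/side10z.png

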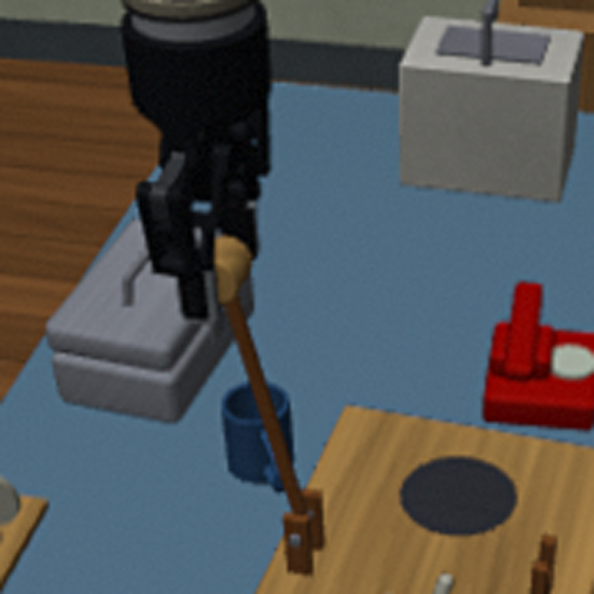

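The fingers straddle the drum, the near pad covering its near end at crop (205,280). Closing.

>>> move_arm:
  deltas: [50,0.5,-0.5,-0.5,0,0,0,40,0,0,0,0,0,0,32,0,0,0,0,0,0,26,0,0,0,0,0,0,22,0,0,0,0,0,0,22,0,0,0,0,0,0,22,0,0,0,0,0,0,22,0,0,0,0,0,0]
  force: 25

```text
t: 15.2
tcp_pos: [0.6824, -0.0499, 0.2494]
tool_rot: [0.515, 0.485, -0.514, 0.485]
force: [0.0, 4.2, 4.1]
finger_gap: 0.322
```

```bash
python3 - <<'E'
from h import *
goal([.682,-.0505,.248],-93.3)
for n in('side',):
    s=snap(n)
    im=cv2.cvtColor(s['image'],cv2.COLOR_RGB2BGR)[20:200,130:310]
    cv2.imwrite('pics/side11z.png',cv2.resize(im,None,fx=3.3,fy=3.3,interpolation=cv2.INTER_CUBIC))
# arc: tool-axis offsets (x down, y = hob +x) from grasp at angle th0
th0=1.775; r=197
for d in np.arange(0,1.776,.1775):
    th=th0-d; print(round(th,3),'y',round(r*(np.cos(th)*1-np.cos(th0))*-1,1),'x',round(-(r*np.sin(th)-r*np.sin(th0)),1))
E
```

```text
t 15.2 tcp [ 0.6824 -0.0499  0.2494] gap 0.322 F [0.04 4.25 4.08] q6 [-0.24  0.59  1.25  0.    1.3   1.39]
shift mm in current tool axes [ 1.4 -0.3  0.6]  in goal axes [ 1.4 -0.3  0.6] turn deg [-0.02 -0.06 -0.06]
tool axes
 [[ 0.001  0.998 -0.058]
 [ 0.001 -0.058 -0.998]
 [-1.     0.001 -0.001]]
1.775 y -0.0 x -0.0
1.598 y -34.7 x -4.0
1.42 y -69.5 x -1.9
1.242 y -103.5 x 6.4
1.065 y -135.4 x 20.6
0.888 y -164.3 x 40.1
0.71 y -189.3 x 64.5
0.532 y -209.7 x 92.9
0.355 y -224.7 x 124.4
0.178 y -233.9 x 158.1
0.0 y -236.9 x 192.9
```

View pics/side11z.png

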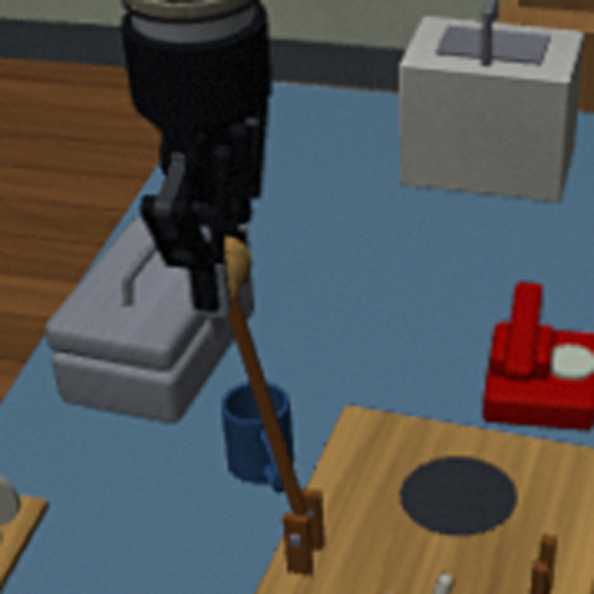

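The drum is held at 27.5 mm. I'll swing the bar along its arc in the hob's plane, checking forces as it goes.

>>> move_arm:
  deltas: [22,-0.9,-4.3,0,0,0,0,22,-1.3,-8.6,0,0,0,0,22,-1,-8.7,0,0,0,0,22,-0.6,-8.7,0,0,0,0,22,-0.2,-8.7,0,0,0,0,22,0.2,-8.7,0,0,0,0,22,0.6,-8.7,0,0,0,0,22,0.8,-8.7,0,0,0,0,22,0.5,-4.4,0,0,0,0,22,0,0,0,0,0,0]

```text
t: 16.25
tcp_pos: [0.6127, -0.0461, 0.2509]
tool_rot: [0.515, 0.485, -0.514, 0.485]
force: [0.1, 4.4, 3.6]
finger_gap: 0.322
```

```bash
cat >> h.py <<'E'
def arc():
    s=manip.sense(); R=Ro.from_quat(s['tool_rot']); g=s['tcp_pos']-R.apply([.019,0,0])
    C=np.array([.557,-.0428]); y=np.radians(-3.3); ex=np.array([np.cos(y),np.sin(y)]); ey=np.array([-ex[1],ex[0]])
    hx,hy=(g[:2]-C)@ex,(g[:2]-C)@ey
    th=np.arctan2(g[2]-.075,.085-hx); th_open=th
    print('t',round(s['t'],2),'grasp hob x,y,z',(hx*1000).round(1),(hy*1000).round(1),(g[2]*1000).round(1),'r',(np.hypot(g[2]-.075,.085-hx)*1000).round(1),'closing angle',round(th,3),'F',s['force'].round(1),'gap',s['finger_gap'].round(3))
    return s
E
python3 - <<'E'
from h import *
arc()
E
```

```text
Traceback (most recent call last):
  File "h.py", line 50, in arc
    print('t',round(s['t'],2),'grasp hob x,y,z',(hx*1000).round(1),(hy*1000).round(1),(g[2]*1000).round(1),'r',(np.hypot(g[2]-.075,.085-hx)*1000).round(1),'closing angle',round(th,3),'F',s['force'].round(1),'gap',s['finger_gap'].round(3))
                                                                                                                                                                                                                     ^^^^^^^^^^^^^^^^^^^^^
AttributeError: 'float' object has no attribute 'round'
```

>>> move_arm:
  deltas: [22,0.7,-4.4,-0.5,0,0,0,22,0.8,-4.3,0,0,0,0,22,1.9,-8.6,0,0,0,0,22,2.3,-8.4,0,0,0,0,22,2.6,-8.3,0,0,0,0,22,3,-8.2,0,0,0,0,22,3.4,-8.1,0,0,0,0,22,3.8,-7.9,0,0,0,0,22,4,-7.7,0,0,0,0,22,0,0,0,0,0,0]

```text
t: 17.25
tcp_pos: [0.5447, -0.0422, 0.2272]
tool_rot: [-0.513, -0.486, 0.515, -0.484]
force: [-1.4, 3.6, 2.8]
finger_gap: 0.323
```

```bash
sed -i "s/s\['finger_gap'\].round(3)/round(s['finger_gap'],3)/; s/(g\[2\]\*1000).round(1),'r'/round(g[2]*1000,1),'r'/" h.py; python3 - <<'E'
from h import *
s=arc(); print(s['tool_rot'],s['ft_torque'])
s=snap('side')
im=cv2.cvtColor(s['image'],cv2.COLOR_RGB2BGR)[60:260,150:350]
cv2.imwrite('pics/side12z.png',cv2.resize(im,None,fx=3,fy=3,interpolation=cv2.INTER_CUBIC))
E
```

```text
t 17.25 grasp hob x,y,z -12.3 -0.1 246.2 r 196.9 closing angle 1.054 F [-1.4  3.6  2.8] gap 0.323
[-0.5133492  -0.48623111  0.51532965 -0.48423884] [ 0.43837914 -0.15001324  0.10492213]
```

View pics/side12z.png

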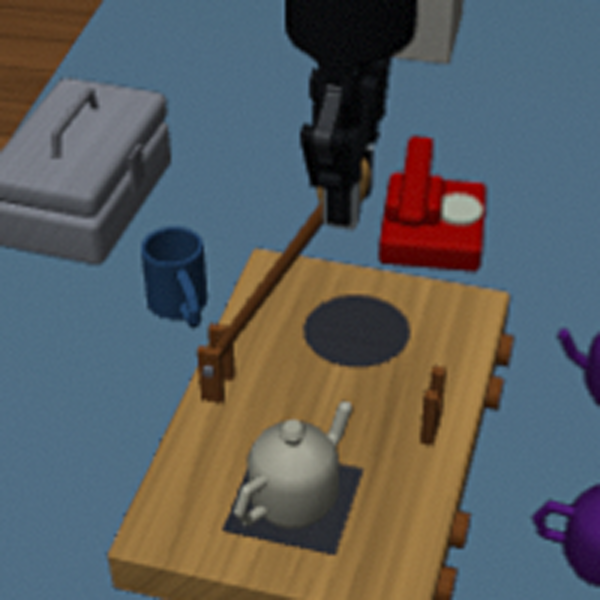

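The bar is now at about 1.05 rad and tracking its arc (r = 197 mm). The teapot is undisturbed at crop (290,475). Continuing.

>>> move_arm:
  deltas: [22,4.4,-7.3,0,0,0,0,22,4.7,-7.1,0,0,0,0,22,5,-6.9,0,0,0,0,22,5.3,-6.7,0,0,0,0,22,5.5,-6.4,0,0,0,0,22,5.8,-6.2,0,0,0,0,22,6.1,-5.9,0,0,0,0,22,6.3,-5.7,0,0,0,0,22,0,0,0,0,0,0]

```text
t: 18.2
tcp_pos: [0.4932, -0.0393, 0.1843]
tool_rot: [-0.513, -0.486, 0.515, -0.484]
force: [-1.6, 1.9, 1.7]
finger_gap: 0.322
```

>>> move_arm:
  deltas: [22,6.8,-5.5,0,0,0,0,22,7,-5.2,0,0,0,0,22,7.2,-4.9,0,0,0,0,22,7.4,-4.6,0,0,0,0,22,7.6,-4.3,0,0,0,0,22,7.8,-3.9,0,0,0,0,22,8,-3.6,0,0,0,0,22,8.1,-3.2,0,0,0,0,22,0,0,0,0,0,0]

```text
t: 19.1
tcp_pos: [0.4581, -0.0372, 0.124]
tool_rot: [-0.513, -0.486, 0.515, -0.484]
force: [-4.1, -0.8, 1.9]
finger_gap: 0.324
```

```bash
python3 - <<'E'
from h import *
s=arc(); print(s['tool_rot'],s['ft_torque'])
s=snap('side')
im=cv2.cvtColor(s['image'],cv2.COLOR_RGB2BGR)[60:260,150:350]
cv2.imwrite('pics/side13z.png',cv2.resize(im,None,fx=3,fy=3,interpolation=cv2.INTER_CUBIC))
E
```

```text
t 19.1 grasp hob x,y,z -98.9 -0.1 143.0 r 196.1 closing angle 0.354 F [-4.1 -0.8  1.9] gap 0.324
[-0.5133412  -0.48630564  0.51513348 -0.48438119] [-0.14439124  0.55566515  0.10033232]
```

View pics/side13z.png

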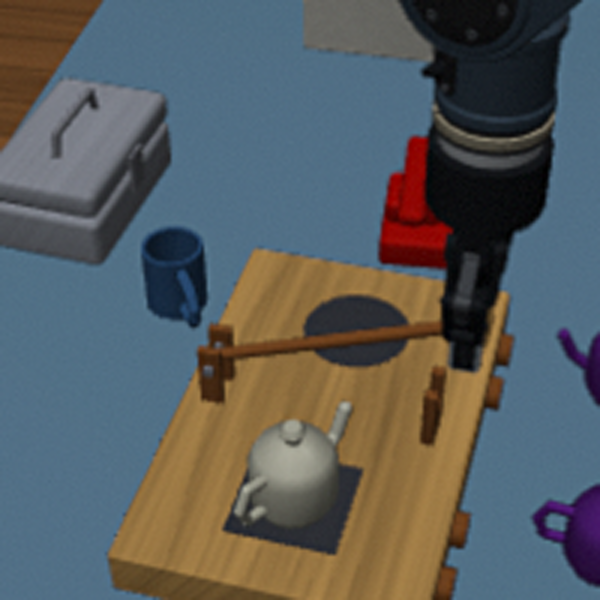

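The bar is at 0.35 rad and lined up with the fork at crop (432,410). The fingers stay in front of the prongs. Now the last stretch, slowing down at the end.

>>> move_arm:
  deltas: [22,8.2,-3.2,0,0,0,0,22,8.4,-2.7,0,0,0,0,22,8.5,-2.1,0,0,0,0,22,8.5,-1.7,0,0,0,0,22,8.6,-1.3,0,0,0,0,22,8.7,-1,0,0,0,0,22,5,-0.4,0,0,0,0,22,0,0,0,0,0,0]

```text
t: 19.95
tcp_pos: [0.4468, -0.0366, 0.0687]
tool_rot: [-0.514, -0.486, 0.515, -0.485]
force: [-5.4, -1.4, 0.6]
finger_gap: 0.328
```

```bash
python3 - <<'E'
from h import *
s=arc(); print(s['tool_rot'],s['ft_torque'])
s=snap('side')
im=cv2.cvtColor(s['image'],cv2.COLOR_RGB2BGR)[60:260,150:350]
cv2.imwrite('pics/side14z.png',cv2.resize(im,None,fx=3,fy=3,interpolation=cv2.INTER_CUBIC))
E
```

```text
t 19.95 grasp hob x,y,z -110.4 -0.1 87.7 r 195.8 closing angle 0.065 F [-5.4 -1.4  0.6] gap 0.328
[-0.51382699 -0.48580715  0.51472129 -0.48480433] [-0.32976619  0.422993    0.0881632 ]
```

View pics/side14z.png

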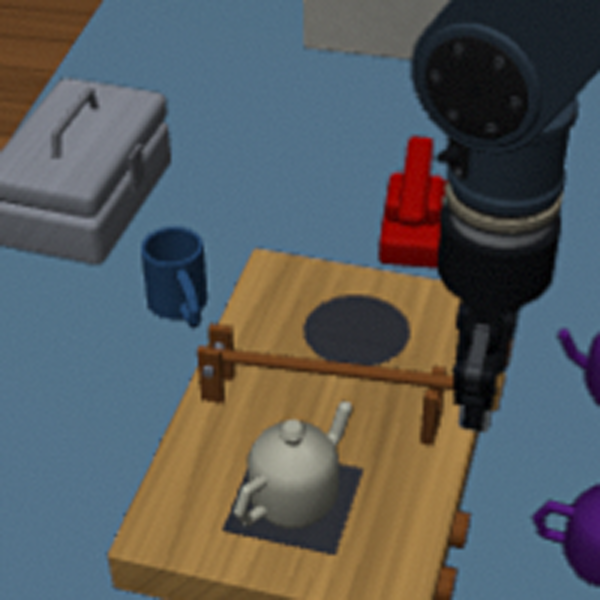

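The bar is entering the fork at crop (432,380). I'll press down in small steps until the stop answers.

>>> move_arm:
  deltas: [22,3,-1,0,0,0,0,22,3,0,0,0,0,0,22,3,0,0,0,0,0,22,2,0,0,0,0,0,22,0,0,0,0,0,0]

```text
t: 20.5
tcp_pos: [0.4464, -0.0366, 0.0582]
tool_rot: [-0.514, -0.485, 0.514, -0.485]
force: [-5.0, -1.7, -0.2]
finger_gap: 0.331
```

>>> move_arm:
  deltas: [22,1,0,0,0,0,0,22,1,0,0,0,0,0,22,0,0,0,0,0,0]

```text
t: 20.8
tcp_pos: [0.4464, -0.0365, 0.0564]
tool_rot: [-0.514, -0.485, 0.514, -0.485]
force: [-4.9, -2.3, 1.6]
finger_gap: 0.321
```

```bash
python3 - <<'E'
from h import *
s=arc(); print(s['tool_rot'],s['ft_torque'])
E
```

```text
t 20.8 grasp hob x,y,z -110.8 -0.1 75.4 r 195.8 closing angle 0.002 F [-4.9 -2.3  1.6] gap 0.321
[-0.51430475 -0.4851265   0.51432877 -0.48539554] [-0.43119636  0.25445645  0.09939315]
```

Nominally level. I'll press a little further to feel the stop.

>>> move_arm:
  deltas: [22,1.5,0,0,0,0,0,22,1.5,0,0,0,0,0,22,0,0,0,0,0,0]

```text
t: 21.1
tcp_pos: [0.4465, -0.0366, 0.0533]
tool_rot: [0.514, 0.485, -0.514, 0.485]
force: [-5.2, -2.2, 1.1]
finger_gap: 0.326
```

```bash
python3 - <<'E'
from h import *
s=arc(); print(s['ft_torque'])
s=snap('side')
im=cv2.cvtColor(s['image'],cv2.COLOR_RGB2BGR)[100:260,190:350]
cv2.imwrite('pics/side15z.png',cv2.resize(im,None,fx=3.7,fy=3.7,interpolation=cv2.INTER_CUBIC))
E
```

```text
t 21.1 grasp hob x,y,z -110.7 -0.1 72.3 r 195.7 closing angle -0.014 F [-5.2 -2.2  1.1] gap 0.326
[-0.36209927  0.22862728  0.08363834]
```

View pics/side15z.png

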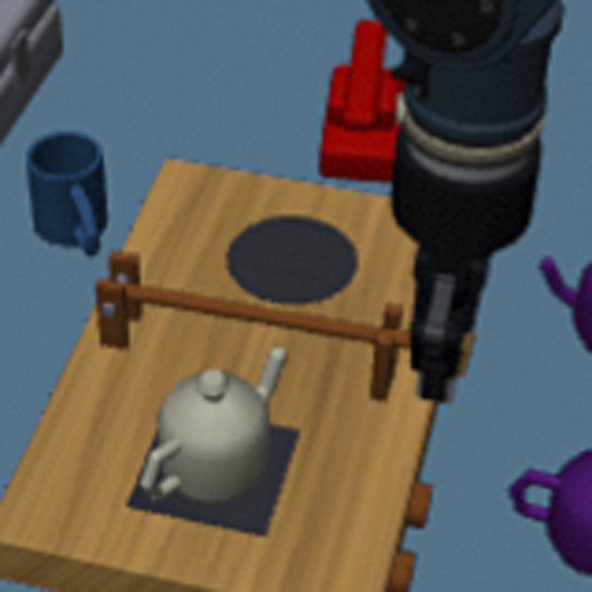

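No stop is felt yet, so I'll go a few millimetres more.

>>> move_arm:
  deltas: [22,1.5,0,0,0,0,0,22,1.5,0,0,0,0,0,22,0,0,0,0,0,0]

```text
t: 21.45
tcp_pos: [0.4465, -0.0366, 0.0503]
tool_rot: [0.514, 0.485, -0.514, 0.485]
force: [-4.8, -2.1, 0.6]
finger_gap: 0.323
```

```bash
python3 - <<'E'
from h import *
s=snap('side');P=cloud(s);b=s['image'].astype(int)
C=np.array([.557,-.0428]); y=np.radians(-3.3); ex=np.array([np.cos(y),np.sin(y)]); ey=np.array([-ex[1],ex[0]])
X=(P[...,:2]-C)@ex; Y=(P[...,:2]-C)@ey
m=(X>-60)*(1e3*X<1e9)
X*=1000;Y*=1000;Z=P[...,2]*1000
m=(X>-62)&(X<65)&(abs(Y)<14)&(Z>55)&(Z<95)
print(m.sum(),np.polyfit(X[m],Z[m],1)); 
for a in range(-62,60,20):
    k=m&(X>a)&(X<a+20); print(a,k.sum(),np.median(Z[k]),Z[k].max(),np.median(Y[k]))
E
```

```text
267 [2.92337039e-03 7.75674084e+01]
-62 43 78.02903774036407 81.27640641217471 3.281638034754092
-42 43 78.24375464641142 80.703830554688 3.929990027840959
-22 43 77.69918264936237 81.23635534264918 3.240238515809647
-2 41 78.16868692783841 81.90702654418025 3.5661246603976537
18 42 78.4060160088162 81.30389528878612 3.8071719810118596
38 42 78.12773640400971 81.4868332412817 3.8967749092515946
58 13 78.87665857484471 80.73283756007055 3.376689877038236
```

The cloud shows the bar level, with a slope of 0.003 rad and its top at about 80 mm from hinge to fork. So it is down at its stop. I'll let go and retreat upward.

>>> move_arm:
  deltas: [35,0,0,0,0,0,0,45,0,0,0,0,0,0,55,0,0,0,0,0,0,60,0,0,0,0,0,0,60,0,0,0,0,0,0]

```text
t: 22.0
tcp_pos: [0.4467, -0.0364, 0.0504]
tool_rot: [0.515, 0.485, -0.514, 0.485]
force: [0.3, 0.3, -1.0]
finger_gap: 0.701
```

```bash
python3 - <<'E'
from h import *
arc()
s=snap('side')
im=cv2.cvtColor(s['image'],cv2.COLOR_RGB2BGR)[100:260,190:350]
cv2.imwrite('pics/side16z.png',cv2.resize(im,None,fx=3.7,fy=3.7,interpolation=cv2.INTER_CUBIC))
E
```

```text
t 22.0 grasp hob x,y,z -110.5 0.1 69.4 r 195.6 closing angle -0.029 F [ 0.3  0.3 -1. ] gap 0.701
```

View pics/side16z.png

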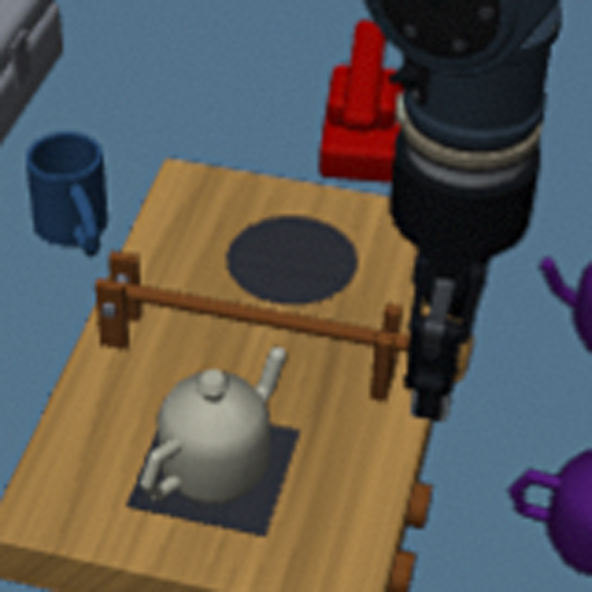

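The fingers are free of the drum and all forces are near zero. Rising straight up.

>>> move_arm:
  deltas: [60,-4,0,0,0,0,0,60,-8,0,0,0,0,0,60,-12,0,0,0,0,0,60,-20,0,0,0,0,0,60,-25,0,0,0,0,0,60,-30,0,0,0,0,0,60,-30,0,0,0,0,0,60,-20,0,0,0,0,0,60,-10,0,0,0,0,0,60,0,0,0,0,0,0]

```text
t: 23.05
tcp_pos: [0.4469, -0.0365, 0.2108]
tool_rot: [0.515, 0.484, -0.514, 0.486]
force: [-0.4, -1.2, 0.0]
finger_gap: 0.704
```

```bash
python3 - <<'E'
from h import *
arc()
s=snap('side');P=cloud(s); print(pot(s,[.562,.047]))
C=np.array([.557,-.0428]); y=np.radians(-3.3); ex=np.array([np.cos(y),np.sin(y)]); ey=np.array([-ex[1],ex[0]])
X=(P[...,:2]-C)@ex*1000; Y=(P[...,:2]-C)@ey*1000; Z=P[...,2]*1000
m=(X>-62)&(X<65)&(abs(Y)<14)&(Z>55)&(Z<95); print(np.polyfit(X[m],Z[m],1))
m=(X>-130)&(X<-95)&(abs(Y)<20)&(Z>50)&(Z<110); print('drum',Z[m].min(),Z[m].max(),X[m].min(),X[m].max())
# plate v. pot: knob ray
im=cv2.cvtColor(s['image'],cv2.COLOR_RGB2BGR)
cv2.imwrite('pics/side17.png',im)
cv2.imwrite('pics/side17z.png',cv2.resize(im[100:260,190:350],None,fx=3.7,fy=3.7,interpolation=cv2.INTER_CUBIC))
t=snap('top','top17')
print('knob side',onz(s,[(190+213/3.7-.36,100+381/3.7-.36)],.1125))
E
```

```text
t 23.05 grasp hob x,y,z -110.3 -0.1 229.8 r 249.2 closing angle 0.67 F [-0.4 -1.2  0. ] gap 0.704
(array([0.5622, 0.0492]), 114, array([0.563, 0.077, 0.072]))
[-2.25224359e-03  7.75074616e+01]
drum 59.787134172622494 91.75578398468065 -127.21415409796907 -95.15755953821001
knob side [[0.56170775 0.04932132 0.1125    ]]
```

View pics/side17z.png

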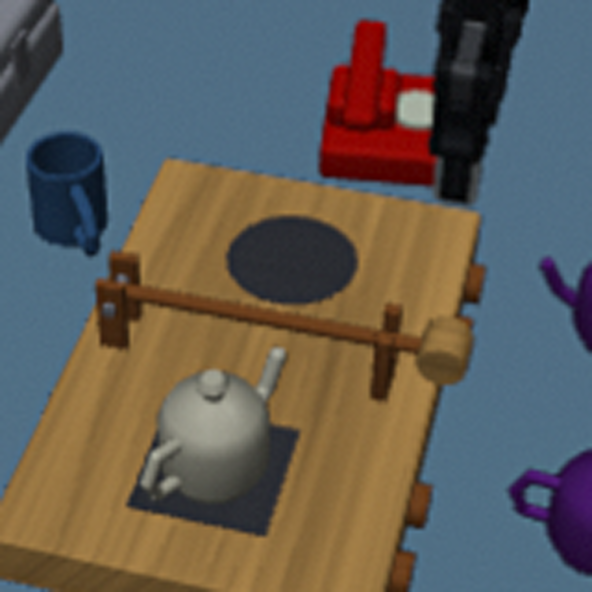

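View pics/top17.png

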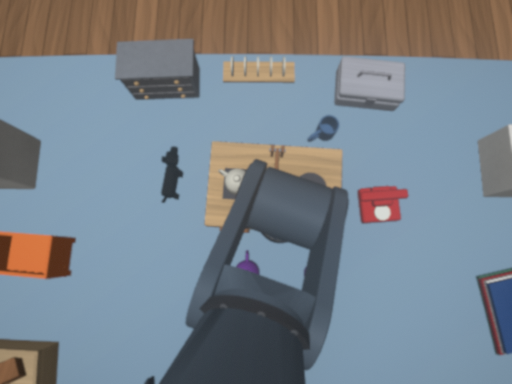

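The bar lies in its fork and the drum is clear of the gripper at crop (445,350). The pot is on the square plate. In the top view the dog (171,175), telephone (380,205) and mug (325,130) are unmoved. Handing in.

```bash
python3 - <<'E'
from h import *
print(manip.sense()['force']); print(job.sign_off())
E
```

```text
[-0.20621013 -0.42824202 -0.02210353]
the job is handed in; nothing more can be done
None
```

I slid the teapot across to the square plate, let go of it with the bar still open, then swung the bar down into its fork by its grip. I released the bar, moved the arm clear and handed the job in at about 23 s; no verdict was reported.

**Teapot:** The last camera fit and the knob sighting both put it about 2.5 mm from the plate's centre, against the 15 mm allowed. It looked upright, and it did not shift while the bar was closed. These last fits come from the side view only, because the arm hid the pot from the top camera.

**Bar:** It measured level to within about 0.003 rad, and the drum's centre was about 76 mm above the table.

**Other toys:** By eye in the top view, the dog, telephone and mug are where they started. I did not measure them.

**A check that disagreed:** I felt no clear force rise when the bar should have met its stop. The fingers went on about 5 mm below the expected height with almost no load. I took the bar as closed from the camera's level reading, before and after letting go.

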